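Fish a dropped washer out from under the desk drawers

ROBOT

A 6-joint arm with a two-finger parallel gripper is mounted at the origin on the work surface. World frame = base frame: x ahead of the robot, y to its left, z up, the work surface at z = 0. Lengths are in m, angles in rad, forces in N, time in s.
With the tool pointing down it reaches from about 0.35 to 0.85 m from the base axis. Payload 8.1 kg.
Tool frame: the origin (TCP) lies midway between the tips of the shut fingers; the grasp point (between the pads) lies 19 mm behind it (robot.grip_point_offset is the distance from the TCP to the grasp point, in m); z points along the fingers, y is the line along which they close (so a half turn about z gives the same grasp; the last joint's range is limited). The gripper opens to 93 mm and grips with 3 to 60 N. Pads are 15 mm wide; open, the fingers measure 128 mm over their backs; the gripper's body (75 mm by 188 mm) begins 65 mm behind the grasp point.
Start: joints at [-0.085, 0.13, 1.488, -0, 1.523, -0.085], TCP at [0.6, 0, 0.219] pointing down, gripper open.
Joint ranges: [-2.96, 2.96], [-0.89, 2.26], [0.02, 2.5], [-1.34, 4.48], [0, 2.73], [-2.66, 2.66]. Speed limits (rad/s): [2.39, 2.39, 2.79, 3.14, 3.14, 3.14].

INTERFACE

Orientations are given as a rotation vector (axis times angle).
In Python, from plant import robot, read_camera, job gives the robot as it stands.
- The arm moves only by the shell command python3 -m inch 'ROWS' [FORCE]. ROWS is JSON, one flat list of numbers, 5 for each row, row after row: the shift along the world's x, y, z in mm, then the turn about the world's z in degrees, then the opening in per cent of the stroke, from 0 (shut) to 100 (fully open). In form: [dx, dy, dz, yaw, hand, dx, dy, dz, yaw, hand, ...]. A call has 1 to 10 rows; each row is the pose to reach, as a shift and turn from the pose commanded when the call began; what a row does not reach only later rows make up. A row lasts 1/12 s, in which the tool goes at most 41.7 mm and 7.16 degrees, less where a joint would pass 70% of its speed; a pose out of reach is approached as far as the arm can. A call with a gripper value outside its range is refused whole. The fingers move at their own pace and stop on an object; FORCE is the grip in N (left out, the last holds). Time passes only in rows, so rows that repeat a pose let the fingers close. It gives the time, the measured TCP pose, the force, the opening and the grip force at its end, in the units of the state.
- robot.read_state(): the state, without advancing time (a new reading comes with each control period).
- read_camera(name): name is "scene" or "side" or "wrist"; returns a dict with "image" (400x640x3 uint8, blue, green, red), "K" (3x3 intrinsics, pixels), "extrinsics" (4x4, takes a point from world to camera coordinates); the wrist camera has in their place "mount" (4x4, takes a point from camera to tool coordinates, whose origin is the TCP and whose axes are the flange's). Camera axes: x right, y down, z forward; pixel columns grow to the right and rows downward; lengths in m; the calibration is good to about 2 mm. The wrist camera is an equidistant fisheye: a pixel r from the principal point sees the ray r / f radians off the axis. A picture is of the moment at which its call begins: read the wrist's pose just before it. There is no depth.
- job.close_job(): hands the job in; it is judged then, once.
The state is a dict: "t": time; "q": joint angles; "dq": joint speeds; "joint_torque": joint torques, N m; "tool_pos": TCP position; "orientation": TCP orientation; "force": force on the tool from outside, world axes, zero at the start; "wrist_torque": the same for the moment, N m; "opening": finger opening in m; "gripper_force": force on a finger pad.
Only numpy, scipy, OpenCV 4.12 (cv2) and the standard library are available. Lean on these libraries where they do the work, as an engineer would, in place of code of your own. Each camera call takes 0.05 s, during which the arm holds its last target. There are 200 camera calls.

TASK

A steel washer has dropped under the low drawer unit on the desk. Take the ruler by its grip bar, slide its blade under the unit, resting lightly on the desk mat, and sweep the washer gently out onto the open mat in front of the unit, without leaning hard on the mat or forcing the drawers. Then lay the ruler down flat in front of the unit, clear of it and not on the washer, and leave everything else where it is.

Things in the scene. Friction and masses are not known exactly. Their poses are not given: they have to be found in the camera images.
- drawer_unit: Black two-drawer desk unit, grey fronts, 400 wide, 300 deep, 170 high, fixed on four glides, 24 across, 16 high: an open 16 mm slot under it holds only the washer. Front glides: 25 mm behind the front edge, 184 mm either side of the middle. Origin: on the mat below the middle of the front edge; x into its depth (near world +y: it faces the robot's right), y along the front, z up
- washer: The dropped flat steel washer: 40 mm outside, 14 mm hole, 3 mm thick, about 26 g, lying flat on the mat under the unit, 45 to 85 mm behind the front edge and up to 45 mm left or right of the middle. Origin: centre of its underside; z is its axis
- ruler: Aluminium ruler, ~230 g: flat blade 360 x 38 x 4 with a black grip bar on its middle line, 110 long, 16 wide, from 4 to 24 mm above the underside; bar too high for the slot. Origin: underside below the bar's middle; x along the blade to its free end 275 mm away (tail 85 mm behind), balance point x = 60 mm, z up. Starts flat on a folder stack 20 to 34 high, free end roughly to world +y
- ruler_grip (a point): middle of the ruler's grip bar, 14 mm above the blade's underside; same axes as the ruler
- ruler_tip (a point): middle of the blade's free end, on its underside; same axes as the ruler
- ruler_tail (a point): middle of the blade's tail end (beside the bar), on its underside; same axes as the ruler
- mat: Grey felt desk mat, stiff and level, 580 by 740, fixed; the drawer unit and the washer stand on it. It is 3 to 8 mm thick, and its top is where the blade must slide: measure or feel its height. Origin: middle of its top face
- table: The desk top, level at z = 0, fixed
- caster: Black twin-wheel caster, 46 wide, 77 high with its steel pin, standing on the desk; to be left alone. Origin: centre of its underside
- stapler: Stapler, 140 long, 36 wide, 44 high, on top of the drawer unit; to be left alone. Origin: centre of its underside
- mug: White mug, 80 across, 95 high, on top of the drawer unit; to be left alone. Origin: centre of its underside
- label_box: Small carton, 55 by 80 by 22 high, on the stack of folders beside the ruler; to be left alone. Origin: centre of its underside
- screwdriver: Screwdriver, 200 long, lying at the far side of the desk; to be left alone. Origin: centre of its underside
- tape_roll: Roll of clear tape lying flat, 90 across, 24 high, on top of the drawer unit; to be left alone. Origin: centre of its underside

How it is judged:
On the way, in this order (a step that is already met when the one before it is completed fails the run):
1. The blade is under the unit, its free end at least 40 mm in, and rests on the mat (x of ruler_tip in the frame of drawer_unit above 0.04 m and x of washer in the frame of drawer_unit above 0.02 m and z of ruler_tip in the frame of mat below 0.01 m and contact force between ruler and mat above 1 N), for 0.3 s.
2. The washer is wholly out in front of the unit (x of washer in the frame of drawer_unit below -0.03 m), for 0.1 s.
At the end, for the whole second after the job is handed in: Washer flat and still on the mat, its centre 30 to 250 mm before the unit's front edge and within 300 mm of its middle line; ruler let go, flat (0.06 rad) and still, both ends 5 mm or more in front of the front edge line, not lying on the washer (under 0.4 N between them) (x of washer in the frame of drawer_unit between -0.25 and -0.03 m and y of washer in the frame of drawer_unit between -0.3 and 0.3 m and z of washer in the frame of mat between -0.002 and 0.004 m and angle between washer's own z axis and vertical below 0.1 rad and linear speed of each of washer, ruler below 0.02 m/s and x of each of ruler_tip, ruler_tail in the frame of drawer_unit below -0.005 m and angle between ruler's own z axis and vertical below 0.06 rad and z of ruler in the frame of mat below 0.04 m and contact force between ruler and washer below 0.4 N); the robot touches nothing.
It fails at once if the ruler is pressed on or dropped onto the mat or desk with more than 25 N (contact force between ruler and mat above 25 N or contact force between ruler and table above 25 N).
It fails at once if the drawer unit is pushed with more than 15 N by the ruler or by the robot (contact force between any of ruler, the arm, the fingers and drawer_unit above 15 N).
It fails at once if the robot itself touches the washer instead of using the ruler (contact force between any of the fingers, the arm and washer above 0.5 N).
It fails at once if the washer is flicked (faster than 0.5 m/s) (linear speed of washer above 0.5 m/s).
It fails at once if a bystander is moved by more than 20 mm (distance of any of caster, stapler, mug, label_box, screwdriver, tape_roll from where it was at the start of the episode above 0.02 m).
It also fails if it takes over 59 s, if anything falls off the work surface, if the arm or the gripper's body presses on something with over 40 N, if the wrist force passes 120 N, or if a joint passes its speed limit or range.

## Working session

There is one attempt and no reset: what is moved stays moved. The work goes in short steps, Python scripts to look and compute and a shell command to move; the robot and the scene stay as the last step left them, time stands still between calls to the robot, and variables do not carry over. Pictures are saved under pics/ and viewed, at most 13 in all, crops included, and the job is handed in when it is done.

```bash
ls; mkdir -p pics; cat > h.py <<'E'
import numpy as np, cv2
from plant import robot, read_camera, job
from scipy.spatial.transform import Rotation as R
def shot(name):
    s=robot.read_state(); c=read_camera(name)
    if name=="wrist":
        T=np.eye(4);T[:3,:3]=R.from_rotvec(s["orientation"]).as_matrix();T[:3,3]=s["tool_pos"]
        c["cw"]=T@c["mount"]
    else: c["cw"]=np.linalg.inv(c["extrinsics"])
    c["name"]=name; return c
def ray(c,u,v):
    K=c["K"]; a=np.array([(u-K[0,2])/K[0,0],(v-K[1,2])/K[1,1]])
    if c["name"]=="wrist":
        t=np.linalg.norm(a); d=np.r_[a/max(t,1e-9)*np.sin(t),np.cos(t)]
    else: d=np.r_[a,1]
    return c["cw"][:3,3],c["cw"][:3,:3]@d
def onz(c,u,v,z):
    o,d=ray(c,u,v); return o+d*(z-o[2])/d[2]
def tri(c1,p1,c2,p2):
    o1,d1=ray(c1,*p1);o2,d2=ray(c2,*p2)
    s=np.linalg.lstsq(np.c_[d1,-d2],o2-o1,rcond=None)[0]
    a=o1+s[0]*d1;b=o2+s[1]*d2
    return (a+b)/2,np.linalg.norm(a-b)
E
python3 - <<'E'
from h import *
for n in("scene","side","wrist"):
    c=shot(n);cv2.imwrite(f"pics/{n}0.png",c["image"]);print(n,c["K"].round(1).tolist(),c["cw"].round(3).tolist())
print(robot.read_state())
E
```

```text
pics
scene [[498.8, 0.0, 320.3], [0.0, 498.8, 201.3], [0.0, 0.0, 1.0]] [[0.264, 0.829, -0.493, 1.349], [0.964, -0.223, 0.142, -0.231], [0.008, -0.513, -0.858, 1.465], [0.0, 0.0, 0.0, 1.0]]
side [[374.4, 0.0, 320.6], [0.0, 374.4, 201.5], [0.0, 0.0, 1.0]] [[-0.27, 0.753, -0.6, 1.328], [0.963, 0.205, -0.176, 0.233], [-0.009, -0.625, -0.78, 1.107], [0.0, 0.0, 0.0, 1.0]]
wrist [[309.7, 0.0, 315.2], [0.0, 309.7, 201.4], [0.0, 0.0, 1.0]] [[1.0, 0.0, -0.001, 0.599], [0.0, -0.971, -0.238, 0.066], [-0.001, 0.238, -0.971, 0.383], [0.0, 0.0, 0.0, 1.0]]
{'t': 0.15, 'q': array([-8.54071412e-02,  1.30970678e-01,  1.48899782e+00,  1.04391133e-05,
        1.52303563e+00, -8.53890772e-02]), 'dq': array([-0.00020502, -0.00216322, -0.00403487,  0.00043431, -0.00061426,
        0.00196416]), 'joint_torque': array([ 8.59073725e-05, -5.60473788e+01, -4.92333663e+01,  7.68201635e-02,
        3.05504061e-02, -1.41810942e-04]), 'tool_pos': array([5.99564197e-01, 5.93192880e-05, 2.17855797e-01]), 'orientation': array([-2.22069376e+00, -2.22065252e+00,  1.41529734e-03]), 'force': array([ 0.66198408,  0.22367657, -0.30328151]), 'wrist_torque': array([-0.05837255,  0.00339415,  0.0098435 ]), 'gripper_force': 0.0, 'opening': 0.09253610699188304}
```

View pics/scene0.png

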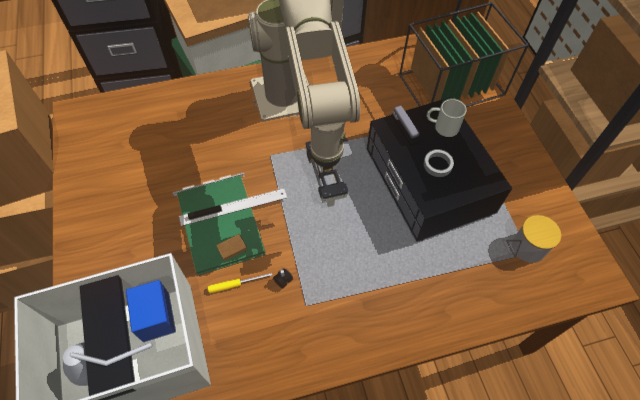

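View pics/wrist0.png

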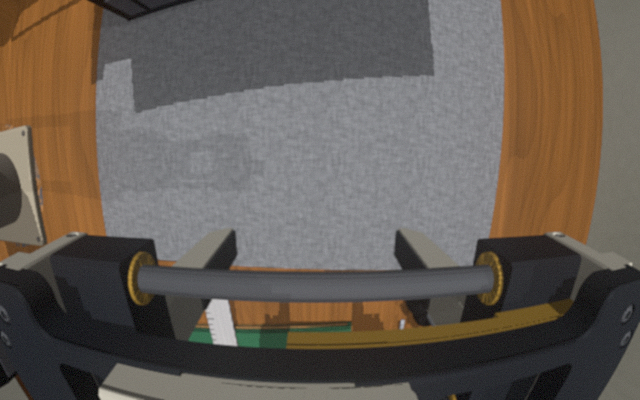

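View pics/side0.png

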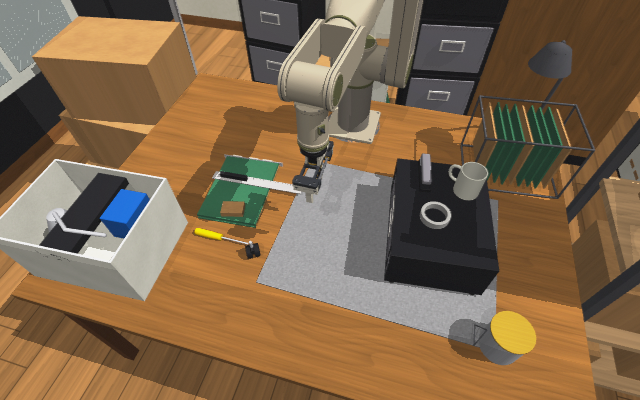

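The washer can't be seen from above. The ruler lies on the green folder with its bar at about (205,211) in the scene view, and its free end is at (285,194). The unit's front edge runs from about (370,150) to (420,235). I'll measure these next.

```bash
python3 - <<'E'
from h import *
C={n:shot(n) for n in("scene","side")}
for n,c in C.items():
    im=c["image"]; g=cv2.cvtColor(im,cv2.COLOR_BGR2GRAY); h=cv2.cvtColor(im,cv2.COLOR_BGR2HSV)
    x0,y0,x1,y1={"scene":(175,180,270,240),"side":(205,160,290,220)}[n]
    m=np.zeros_like(g); m[y0:y1,x0:x1]=(g[y0:y1,x0:x1]<45)*255
    k=max(cv2.findContours(m,0,1)[0],key=cv2.contourArea); r=cv2.minAreaRect(k)
    print(n,"bar",r,cv2.boxPoints(r).round(1).tolist())
    m=np.zeros_like(g); x0,y0,x1,y1={"scene":(175,170,295,240),"side":(205,160,305,215)}[n]
    m[y0:y1,x0:x1]=((h[y0:y1,x0:x1,1]<50)&(g[y0:y1,x0:x1]>170))*255
    k=max(cv2.findContours(m,0,1)[0],key=cv2.contourArea); r=cv2.minAreaRect(k)
    print(n,"blade",cv2.boxPoints(r).round(1).tolist())
a=cv2.resize(C["scene"]["image"][90:250,350:520],None,fx=3.5,fy=3.5,interpolation=cv2.INTER_CUBIC)
b=cv2.resize(C["side"]["image"][150:310,340:510],None,fx=3.5,fy=3.5,interpolation=cv2.INTER_CUBIC)
f=lambda a:np.clip(a.astype(float)*1.8+15,0,255).astype(np.uint8)
cv2.imwrite("pics/unit.png",f(np.hstack([a,b]))[:, :][:600]); print(a.shape)
im=np.hstack([a,b]); cv2.imwrite("pics/unit.png",cv2.resize(f(im),(800,int(im.shape[0]*800/im.shape[1]))))
E
```

```text
scene bar ((204.03460693359375, 211.62692260742188), (5.963993549346924, 32.714263916015625), 74.74488067626953) [[187.5, 213.10000610351562], [219.0, 204.39999389648438], [220.60000610351562, 210.1999969482422], [189.0, 218.8000030517578]]
scene blade [[215.39999389648438, 205.0], [284.29998779296875, 186.89999389648438], [287.0, 197.0], [218.0, 215.10000610351562]]
side bar ((233.22653198242188, 175.7164306640625), (26.647083282470703, 5.155631065368652), 10.007980346679688) [[219.6999969482422, 175.89999389648438], [220.60000610351562, 170.89999389648438], [246.8000030517578, 175.5], [245.89999389648438, 180.60000610351562]]
side blade [[241.6999969482422, 182.89999389648438], [243.0, 175.3000030517578], [301.29998779296875, 185.60000610351562], [300.0, 193.1999969482422]]
(560, 595, 3)
```

View pics/unit.png

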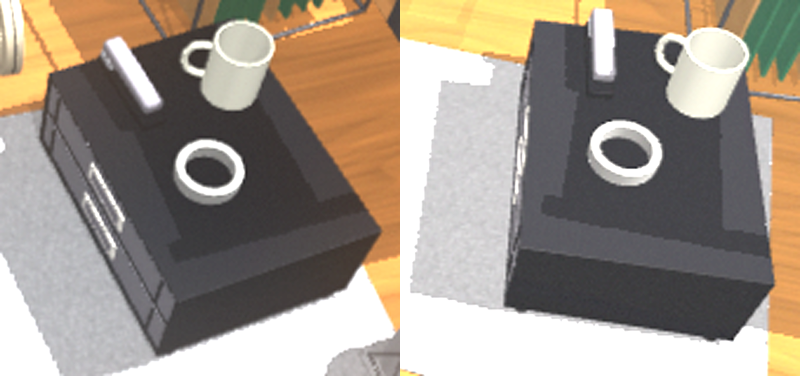

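The crop shows the unit's front corners clearly. In full-image pixels, the scene view has the top front edge at (372,121)–(425,214) and the bottom front edge at (368,149)–(419,240). In the side view the top front edge is at (397,159)–(391,255).

```bash
python3 - <<'E'
from h import *
C={n:shot(n) for n in("scene","side")}; S,D=C["scene"],C["side"]
for n,a,b in [("topfrontnear",(371.7,120.6),(397.4,159.3)),("topfrontfar",(424.8,214.1),(391,255.4)),("botfrontfar",(418.8,240),(384.6,279.2)),("topbackfar",(511.5,187.7),(499,270.3)),
 ("bar",(204,211.6),(233.2,175.7)),("bar tail end",(188.3,216),(220.2,173.4)),("bar tip end",(219.8,207.3),(246.3,178)),("tip",(285.6,192),(300.6,189.4))]:
    print(n,tri(S,a,D,b)[0].round(3),round(tri(S,a,D,b)[1],4))
for z,p in((.176,(371.7,120.6)),(.176,(424.8,214.1)),(.022,(368.3,148.6)),(.022,(418.8,240))): print(z,onz(S,*p,z).round(3))
E
```

```text
topfrontnear [0.347 0.233 0.167] 0.0056
topfrontfar [0.731 0.273 0.161] 0.0137
botfrontfar [0.751 0.271 0.037] 0.0036
topbackfar [0.709 0.569 0.165] 0.001
bar [ 0.463 -0.375  0.029] 0.0016
bar tail end [ 0.47  -0.426  0.034] 0.0015
bar tip end [ 0.459 -0.322  0.026] 0.0017
tip [ 0.461 -0.098  0.031] 0.004
0.176 [0.35  0.231 0.176]
0.176 [0.732 0.271 0.176]
0.022 [0.351 0.234 0.022]
0.022 [0.743 0.277 0.022]
```

```bash
python3 -m inch '[-14,-50,0,0,60,-28,-100,0,0,60,-42,-140,0,0,60,-56,-180,0,0,60,-70,-220,0,0,60,-84,-260,0,0,60,-98,-300,0,0,60,-112,-340,0,0,60,-125,-380,0,0,60,-137,-420,0,0,60]'
python3 -m inch '[0,-40,-10,0,60,0,-80,-20,0,60,0,-80,-20,0,60,0,-80,-20,0,60]'
python3 - <<'E'
from h import *
c=shot("wrist");cv2.imwrite("pics/w1.png",c["image"]);print(robot.read_state()["tool_pos"])
E
```

```text
t: 1.18
tool_pos: [0.4694, -0.3977, 0.2188]
orientation: [2.221, 2.221, 0.0]
force: [0.6, 0.5, -0.4]
opening: 0.0559
gripper_force: 0.0
t: 1.52
tool_pos: [0.4689, -0.477, 0.1956]
orientation: [-2.222, -2.215, -0.001]
force: [0.5, 1.2, -0.0]
opening: 0.0559
gripper_force: 0.0
[ 0.46993757 -0.47599501  0.1972971 ]
```

View pics/w1.png

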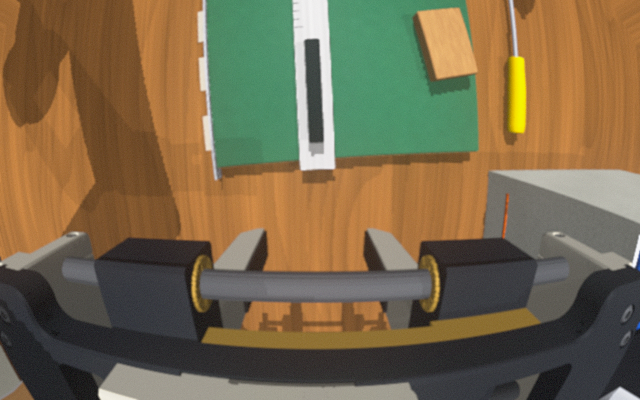

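The wrist view shows the bar from (312,40) to (316,142), the tail edge at (317,169), and bare space on both sides of the bar.

```bash
python3 - <<'E'
from h import *
c=shot("wrist")
for z in (.044,.05,.058):
    a,b=onz(c,312.5,40,z),onz(c,316.5,142,z);t=onz(c,317.5,169,z-.02)
    print(z,a.round(4),b.round(4),np.linalg.norm(a-b).round(4),((a+b)/2).round(4),np.degrees(np.arctan2(-(a-b)[0],(a-b)[1])).round(2),"tail",t.round(4))
    print(np.linalg.norm(onz(c,301.5,169,z-.02)-onz(c,334,168,z-.02)))
print(robot.read_state()["tool_pos"])
E
```

```text
0.044 [ 0.4668 -0.3177  0.044 ] [ 0.4708 -0.4253  0.044 ] 0.1077 [ 0.4688 -0.3715  0.044 ] 2.1 tail [ 0.4719 -0.4561  0.024 ]
0.035886152175862655
0.05 [ 0.4669 -0.3194  0.05  ] [ 0.4708 -0.425   0.05  ] 0.1057 [ 0.4688 -0.3722  0.05  ] 2.1 tail [ 0.4719 -0.4553  0.03  ]
0.035251272658829914
0.058 [ 0.467  -0.3218  0.058 ] [ 0.4707 -0.4246  0.058 ] 0.103 [ 0.4689 -0.3732  0.058 ] 2.1 tail [ 0.4718 -0.4542  0.038 ]
0.034404766636119626
[ 0.47069829 -0.47540865  0.19863948]
```

```bash
python3 -m inch '[-1,40,-20,2,40,-2,80,-50,2,40,-2,115,-85,2,36,-2,129,-110,2,36,-2,129,-135,2,36,-2,129,-142,2,36,-2,129,-147,2,36,-2,129,-150,2,36,-2,129,-153,2,36,-2,129,-153,2,36]' 40
python3 - <<'E'
from h import *
s=robot.read_state();print(s["tool_pos"],s["force"])
c=shot("side");cv2.imwrite("pics/s1.png",cv2.resize(c["image"][110:230,180:360],None,fx=4,fy=4,interpolation=cv2.INTER_CUBIC))
E
```

```text
t: 2.45
tool_pos: [0.4696, -0.3484, 0.0474]
orientation: [2.181, 2.257, 0.0]
force: [0.1, -0.2, -0.5]
opening: 0.0335
gripper_force: 0.0
[ 0.46957375 -0.34841464  0.04743208] [ 0.08049236 -0.23028544 -0.51889334]
```

View pics/s1.png

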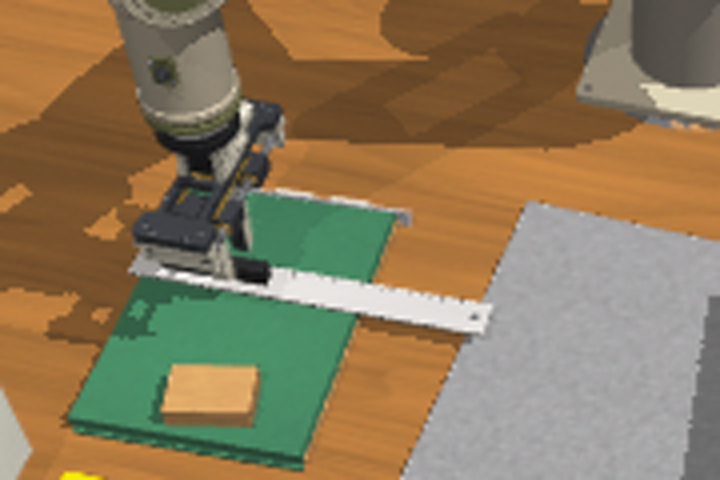

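The fingers straddle the bar toward its front end. Next I feel down for the blade.

```bash
python3 -m inch '[0,0,-3,0,36,0,0,-6,0,36,0,0,-9,0,36,0,0,-9,0,36]'|grep -E 'tool|force'; python3 -m inch '[0,0,-2,0,36,0,0,-4,0,36,0,0,-4,0,36]'|grep -E 'tool|force'
```

```text
tool_pos: [0.4681, -0.3467, 0.0358]
force: [0.1, 0.6, -0.5]
gripper_force: 0.0
tool_pos: [0.4683, -0.3467, 0.0321]
force: [-0.4, 0.1, 0.3]
gripper_force: 0.0
```

```bash
python3 -m inch '[0,0,-1,0,36,0,0,-3,0,36,0,0,-3,0,36]'|grep -E 'tool|force'; python3 -m inch '[0,0,-1,0,36,0,0,-2,0,36,0,0,-2,0,36]'|grep -E 'tool|force'
```

```text
tool_pos: [0.4684, -0.3468, 0.0293]
force: [0.6, 0.2, -0.8]
gripper_force: 0.0
tool_pos: [0.4684, -0.3468, 0.0274]
force: [0.4, 0.5, -0.1]
gripper_force: 0.0
```

```bash
python3 -m inch '[0,0,-1,0,36,0,0,-2,0,36,0,0,-2,0,36]'|grep -E 'tool|force';  python3 -m inch '[0,0,-1,0,36,0,0,-1.5,0,36,0,0,-1.5,0,36]'|grep -E 'tool|force'
```

```text
tool_pos: [0.4685, -0.3469, 0.0255]
force: [-0.3, 0.8, -0.1]
gripper_force: 0.0
tool_pos: [0.4687, -0.347, 0.0253]
force: [-3.5, 2.1, 10.8]
gripper_force: 5.1
```

Contact with the blade puts its top at z≈0.0255. I back off 2.5 mm, grip and lift.

```bash
python3 -m inch '[0,0,2,0,36,0,0,3,0,36,0,0,3,0,0,0,0,3,0,0,0,0,3,0,0,0,0,3,0,0,0,0,3,0,0,0,0,3,0,0,0,0,3,0,0,0,0,3,0,0]' 45; python3 -m inch '[0,0,5,0,0,0,0,15,0,0,0,0,30,0,0,0,0,50,0,0,0,0,50,0,0,0,0,50,0,0]'
python3 - <<'E'
from h import *
s=robot.read_state();print(s["tool_pos"],s["force"],s["wrist_torque"])
c=shot("side");cv2.imwrite("pics/s2.png",cv2.resize(c["image"][110:310,180:400],None,fx=3,fy=3,interpolation=cv2.INTER_CUBIC))
cv2.imwrite("pics/w2.png",shot("wrist")["image"])
E
```

```text
t: 4.92
tool_pos: [0.4684, -0.3468, 0.0269]
orientation: [-2.182, -2.26, 0.0]
force: [-0.6, -0.1, -0.7]
opening: 0.0156
gripper_force: 45.0
t: 5.42
tool_pos: [0.4698, -0.3479, 0.0791]
orientation: [2.179, 2.257, 0.0]
force: [-0.2, 0.2, -2.5]
opening: 0.0159
gripper_force: 45.0
[ 0.46981516 -0.34793464  0.079104  ] [-0.20485278  0.18537957 -2.54292619] [-0.10547928 -0.0380049  -0.02759932]
```

View pics/w2.png

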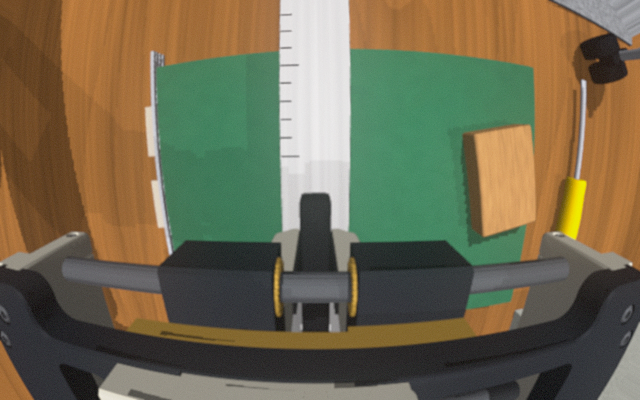

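The ruler is held firmly, square in the jaws, with its free end running straight up the image (columns 281–350). I carry it to a spot in front of the unit and lower it there.

```bash
python3 -m inch '[0,20,0,0,0,0,55,0,0,0,0,95,0,1,0,0,135,0,2,0,0,175,0,3,0,0,215,0,4,0,0,250,0,4,0,0,280,-10,4,0,0,296,-20,4,0,0,296,-30,4,0]' |grep -E 'tool|force'; python3 -m inch '[0,0,-10,0,0,0,0,-20,0,0,0,0,-28,0,0,0,0,-28,0,0]'
python3 - <<'E'
from h import *
c=shot("side");d=shot("scene")
a=cv2.resize(c["image"][140:300,260:420],None,fx=2.5,fy=2.5,interpolation=cv2.INTER_CUBIC)
b=cv2.resize(d["image"][100:260,280:440],None,fx=2.5,fy=2.5,interpolation=cv2.INTER_CUBIC)
cv2.imwrite("pics/b3.png",np.clip(np.hstack([a,b])*1.5,0,255))
E
```

```text
tool_pos: [0.4674, -0.0475, 0.0455]
force: [0.6, 0.8, -1.5]
gripper_force: 45.0
t: 6.68
tool_pos: [0.4668, -0.0515, 0.0167]
orientation: [-2.102, -2.331, 0.003]
force: [0.7, 0.1, -2.4]
opening: 0.0157
gripper_force: 45.0[ WARN:0@1.240] global loadsave.cpp:1063 imwrite_ Unsupported depth image for selected encoder is fallbacked to CV_8U.
```

View pics/b3.png

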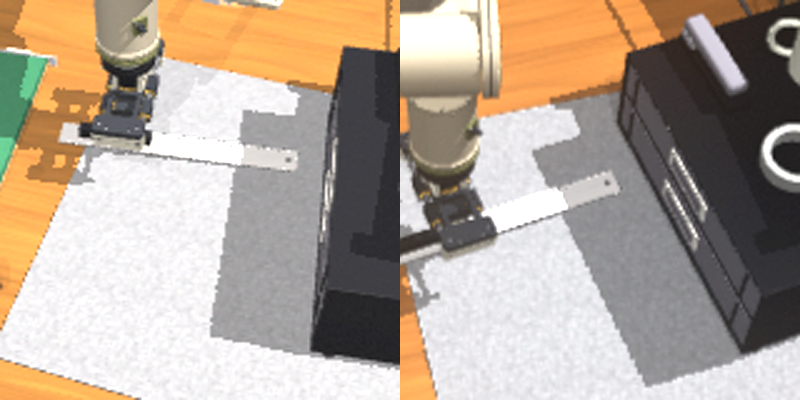

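The blade points square at the unit. Its tip is about 45 mm short of the front edge, at side pixel (378,204) and scene pixel (367,174). I check that against the kinematics and then feel for the mat.

```bash
python3 - <<'E'
from h import *
print(onz(shot("side"),378.4,204,.015),onz(shot("scene"),366.8,173.6,.015))
E
python3 -m inch '[0,0,-1,0,0,0,0,-2,0,0,0,0,-2,0,0]'|grep -E 'tool|force';python3 -m inch '[0,0,-1,0,0,0,0,-1.5,0,0,0,0,-1.5,0,0]'|grep -E 'tool|force'
```

```text
[0.44293725 0.19733094 0.015     ] [0.44889492 0.19685306 0.015     ]
tool_pos: [0.4688, -0.051, 0.0173]
force: [-0.7, -0.3, -2.6]
gripper_force: 45.0
tool_pos: [0.4685, -0.0508, 0.0156]
force: [-0.2, -0.6, -2.5]
gripper_force: 45.0
```

```bash
for i in 1 2 3; do echo; done; python3 -m inch '[0,0,-0.5,0,0,0,0,-1,0,0,0,0,-1,0,0]'|grep -E 'tool|force:';python3 -m inch '[0,0,-0.5,0,0,0,0,-1,0,0,0,0,-1,0,0]'|grep -E 'tool|force:';python3 -m inch '[0,0,-0.5,0,0,0,0,-1,0,0,0,0,-1,0,0]'|grep -E 'tool|force:'
```

```text
tool_pos: [0.4685, -0.0509, 0.0145]
force: [-0.4, 0.1, -2.4]
gripper_force: 45.0
tool_pos: [0.4685, -0.0509, 0.0135]
force: [-0.5, 0.3, -3.3]
gripper_force: 45.0
tool_pos: [0.4685, -0.0509, 0.0125]
force: [0.3, 0.0, -2.8]
gripper_force: 45.0
```

```bash
python3 -m inch '[0,0,-0.5,0,0,0,0,-1,0,0,0,0,-1,0,0]'|grep -E 'tool|force:';python3 -m inch '[0,0,-0.5,0,0,0,0,-0.7,0,0,0,0,-0.7,0,0]'|grep -E 'tool|force:'
```

```text
tool_pos: [0.4684, -0.0509, 0.0115]
force: [-0.3, -0.7, -3.0]
gripper_force: 45.0
tool_pos: [0.4685, -0.0509, 0.0109]
force: [0.2, 1.0, -1.8]
gripper_force: 45.0
```

```bash
python3 -m inch '[0,0,-0.5,0,0,0,0,-0.5,0,0]'|grep -E 'tool|force:';python3 -m inch '[0,0,-0.5,0,0,0,0,-0.5,0,0]'|grep -E 'tool|force:'; python3 -c "
from h import *
print(robot.read_state()['wrist_torque'])"
```

```text
tool_pos: [0.4685, -0.0509, 0.0104]
force: [0.1, 1.5, -1.3]
gripper_force: 45.0
tool_pos: [0.4686, -0.0509, 0.0099]
force: [1.1, -0.1, -2.4]
gripper_force: 45.0
[ 0.03385333 -0.05025612 -0.00407025]
```

```bash
for i in 1; do python3 -m inch '[0,0,-0.5,0,0,0,0,-0.5,0,0]'|grep -E 'tool|force:';python3 -c "
from h import *
print(robot.read_state()['wrist_torque'])"; python3 -m inch '[0,0,-0.5,0,0,0,0,-0.5,0,0]'|grep -E 'tool|force:'; python3 -c "
from h import *
print(robot.read_state()['wrist_torque'])";done
```

```text
tool_pos: [0.4686, -0.0509, 0.0098]
force: [-4.0, 0.6, 4.8]
gripper_force: 45.0
[ 0.08202299  0.59058952 -0.00312314]
tool_pos: [0.4686, -0.0509, 0.0098]
force: [-6.6, 1.4, 10.4]
gripper_force: 45.0
[ 0.19614737  1.14333627 -0.01838635]
```

The mat is felt at TCP z≈0.0099, so its top is at about 4.5 mm. I lift 2.5 mm and insert along the unit's depth axis.

```bash
python3 -m inch '[0,0,2.5,0,0,0,0,2.5,0,0,-1,10,2.5,0,0,-3,25,2.5,0,0,-5,45,2.5,0,0,-7,65,2.5,0,0,-9,85,2.5,0,0,-11,105,2.5,0,0,-13,120,2.5,0,0,-13,120,2.5,0,0]';  python3 -c "
from h import *
print(robot.read_state()['wrist_torque'])"
```

```text
t: 10.13
tool_pos: [0.4546, 0.072, 0.011]
orientation: [-2.099, -2.336, -0.0]
force: [-0.2, -0.8, -2.3]
opening: 0.0155
gripper_force: 45.0
[-0.06493674  0.04649408  0.01391966]
```

```bash
python3 -m inch '[-2,15,0,0,0,-3,30,0,0,0,-5,45,0,0,0,-6,60,0,0,0,-7,70,0,0,0,-8,79,0,0,0,-8,79,0,0,0]'
python3 - <<'E'
from h import *
print(robot.read_state()['wrist_torque'])
c=shot("side");d=shot("scene")
a=cv2.resize(c["image"][120:300,280:460],None,fx=2.2,fy=2.2,interpolation=cv2.INTER_CUBIC)
b=cv2.resize(d["image"][80:260,300:480],None,fx=2.2,fy=2.2,interpolation=cv2.INTER_CUBIC)
cv2.imwrite("pics/b4.png",np.clip(np.hstack([a,b]).astype(int)*2,0,255).astype(np.uint8))
E
```

```text
t: 10.72
tool_pos: [0.4473, 0.1493, 0.0113]
orientation: [-2.101, -2.336, -0.0]
force: [-0.3, 0.2, -2.3]
opening: 0.0157
gripper_force: 45.0
[-0.03055315 -0.06013063  0.03274211]
```

View pics/b4.png

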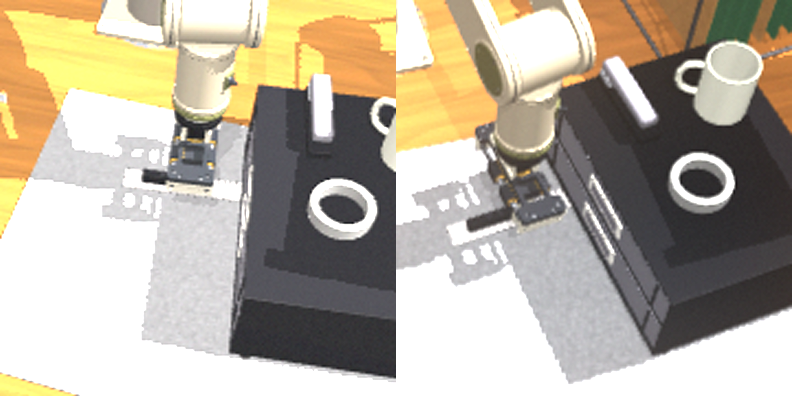

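The blade is in the slot between the mat and the unit with no force on it, and the hand still has about 25 mm to the drawer fronts. I lower it onto the mat.

```bash
python3 -m inch '[0,0,-1,0,0,0,0,-1.6,0,0,0,0,-1.6,0,0,0,0,-1.6,0,0]';  python3 -c "
from h import *
print(robot.read_state()['wrist_torque'])"
```

```text
t: 11.15
tool_pos: [0.4477, 0.1476, 0.0099]
orientation: [2.103, 2.334, 0.0]
force: [0.3, -0.8, -0.9]
opening: 0.0156
gripper_force: 45.0
[-0.11914504  0.04932296  0.11636811]
```

```bash
python3 -m inch '[0,0,-0.4,0,0,0,0,-0.6,0,0,0,0,-0.6,0,0,0,0,-0.6,0,0]'|grep -E 'tool|force:';  python3 -c "
from h import *
print(robot.read_state()['wrist_torque'])"
```

```text
tool_pos: [0.4477, 0.1477, 0.0098]
force: [-4.0, -2.5, 6.6]
gripper_force: 45.0
[-0.49374018  0.6917505  -0.02203096]
```

```bash
python3 -m inch '[0,0,0,0,0,0,0,0,0,0,0,0,0.1,0,0,0,0,0.1,0,0,1,0,0.1,-2,0,2,-0.5,0.1,-4,0,3.5,-1,0.1,-7,0,5,-1.5,0.1,-10,0,7.5,-2.2,0.1,-13,0,10,-3,0.1,-16,0]';  python3 -c "
from h import *
print(robot.read_state()['wrist_torque'])"
```

```text
t: 12.32
tool_pos: [0.4581, 0.1453, 0.0099]
orientation: [2.409, 2.016, 0.001]
force: [-2.4, 1.7, 3.6]
opening: 0.0155
gripper_force: 45.0
[0.05772865 0.41459783 0.22247147]
```

```bash
python3 -m inch '[1,0,0,-2,0,2.5,-0.7,0,-4,0,4.5,-1.7,0,-6.5,0,6.5,-2.7,0,-9,0,8.7,-3.7,0,-11.5,0,10.9,-4.8,0,-14,0,13,-6.2,0,-16.5,0,15.2,-7.7,0,-19,0,17.4,-9.3,0,-21.5,0,19.6,-10.9,0,-24,0]';  python3 -c "
from h import *
print(robot.read_state()['wrist_torque'])"
```

```text
t: 13.15
tool_pos: [0.4777, 0.1345, 0.0099]
orientation: [-2.775, -1.472, -0.002]
force: [-1.3, 1.2, 3.3]
opening: 0.0159
gripper_force: 45.0
[0.29417824 0.34584088 0.24471384]
```

```bash
python3 -m inch '[2,-1.8,0,-2.5,0,4,-3.6,0,-5,0,6,-5.4,0,-7.5,0,7.8,-7.2,0,-10,0,9,-8.4,0,-12.5,0,10,-9.6,0,-15,0,10.7,-10.8,0,-17.5,0,11.4,-11.9,0,-20,0,12,-12.6,0,-22.5,0,12.6,-13.3,0,-25,0]';  python3 -c "
from h import *
print(robot.read_state()['wrist_torque'])"; python3 -m inch '[0.5,-0.7,0,-2.5,0,1,-1.5,0,-5,0,1,-2.5,0,-7.5,0,1,-3.5,0,-10,0,1,-5,0,-12.5,0,1,-6.5,0,-15,0,1,-9,0,-17.5,0,1.5,-11,0,-20,0,2,-14,0,-22.5,0,2,-17,0,-25,0]'
python3 - <<'E'
from h import *
print(robot.read_state()['wrist_torque'])
c=shot("side");d=shot("scene")
a=cv2.resize(c["image"][120:300,250:430],None,fx=2.2,fy=2.2,interpolation=cv2.INTER_CUBIC)
b=cv2.resize(d["image"][80:260,270:450],None,fx=2.2,fy=2.2,interpolation=cv2.INTER_CUBIC)
cv2.imwrite("pics/b5.png",np.clip(np.hstack([a,b]).astype(int)*1.3,0,255).astype(np.uint8))
E
```

```text
t: 13.98
tool_pos: [0.4904, 0.1211, 0.0099]
orientation: [-3.028, -0.836, -0.002]
force: [0.2, 0.3, 3.3]
opening: 0.0159
gripper_force: 45.0
[0.2859212  0.27529843 0.25355206]
t: 14.82
tool_pos: [0.4925, 0.1042, 0.0099]
orientation: [-3.137, -0.161, -0.002]
force: [-0.7, 1.7, 1.6]
opening: 0.0156
gripper_force: 45.0
[0.33227377 0.12885768 0.18557742]
```

View pics/b5.png

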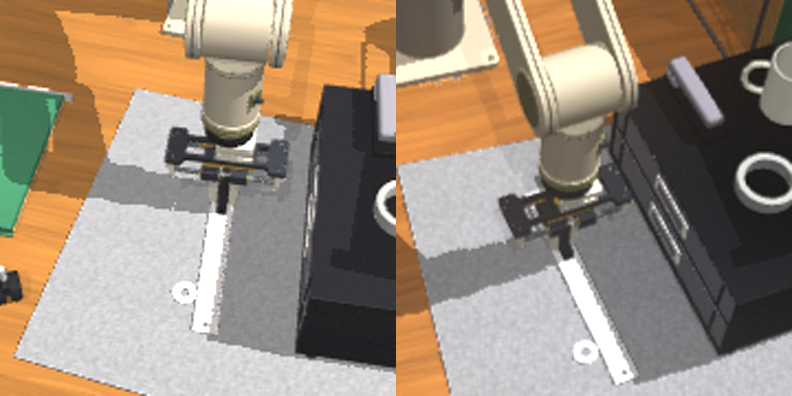

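The washer lies on the open mat beside the blade, at (185,291) in the left panel and (585,351) in the right. I draw the blade 8 mm off it, release and lift.

```bash
python3 -m inch '[0,2,0.2,0,0,-0.5,5,0.2,0,0,-1,8,0.2,0,0,-1,8,0.2,0,0,-1,8,0.2,0,0]'; python3 -m inch '[0,0,0,0,10,0,0,0,0,20,0,0,0,0,30,0,0,0,0,40,0,0,0,0,40,0,0,0,0,40,0,0,0,0,40]'; python3 -m inch '[0,0,5,0,40,0,0,15,0,40,0,0,30,0,40,0,-5,60,0,40,0,-10,100,0,40,0,-15,140,0,40,0,-20,170,0,40,0,-20,170,0,40,0,-20,170,0,40]'
python3 - <<'E'
from h import *
c=shot("side");d=shot("scene")
a=cv2.resize(c["image"][120:300,250:430],None,fx=2.2,fy=2.2,interpolation=cv2.INTER_CUBIC)
b=cv2.resize(d["image"][80:260,270:450],None,fx=2.2,fy=2.2,interpolation=cv2.INTER_CUBIC)
cv2.imwrite("pics/b6.png",np.hstack([a,b]))
mid=np.array([.546,.254]);ex=np.array([.994,.106]);ux=np.array([-.106,.994])
for p in [onz(c,334.1,252.3,.0075)]: q=p[:2]-mid;print("washer x,y_u",q@ux,-(q@ex))
E
```

```text
t: 15.33
tool_pos: [0.4911, 0.1125, 0.0099]
orientation: [-3.137, -0.166, -0.001]
force: [1.0, 0.6, 4.9]
opening: 0.0156
gripper_force: 45.0
t: 15.92
tool_pos: [0.4905, 0.1118, 0.0093]
orientation: [3.137, 0.164, -0.001]
force: [-0.3, 0.2, 0.2]
opening: 0.0368
gripper_force: 0.0
t: 16.67
tool_pos: [0.4928, 0.0918, 0.1834]
orientation: [-3.137, -0.164, -0.01]
force: [0.2, 0.1, -0.7]
opening: 0.0367
gripper_force: 0.0
washer x,y_u -0.17818741430319576 -0.11848605875823598
```

View pics/b6.png

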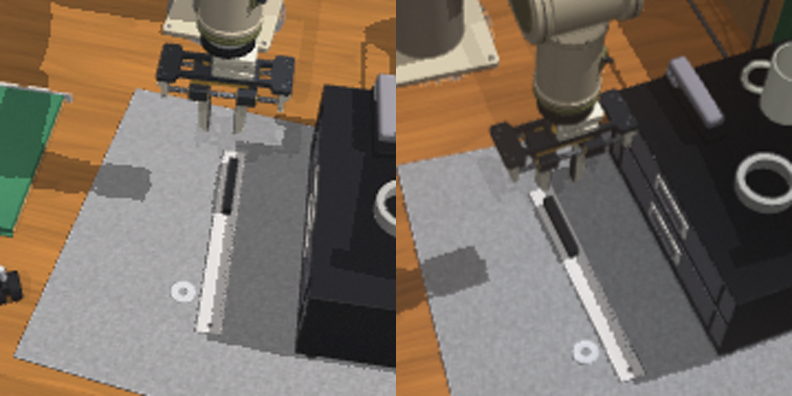

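The ruler lies flat and parallel to the unit, with a gap between it and the washer, and the hand is clear of everything. I hand the job in.

```bash
python3 -c "
from plant import job
print(job.close_job())"
```

```text
the job is handed in; nothing more can be done
None
```

The washer is out on the open mat about 178 mm in front of the unit, the ruler is laid flat beside it and clear of both, and the job was handed in at about 17 s; no verdict was returned.

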